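# Draw a wastegate actuator's rod out to the pin line and hold it

### The arm

A 6-joint arm with a two-finger parallel gripper is mounted at the origin on a cart in front of the work surface, level with it; the furniture and walls round the work are solid. World frame = base frame: x ahead of the robot, y to its left, z up, the work surface at z = 0. Lengths are in mm, angles in rad, forces in N, time in s.
With the tool pointing down it reaches from about 275 to 1000 mm from the base axis. Payload 8.4 kg.
Tool frame: the origin (TCP) lies between the finger pads; the fingertips stand 8 mm ahead of it and the grasp point (between the pads) lies 11 mm behind it (tcp_to_tips is the distance from the TCP to the fingertips, in mm); z points along the fingers, y is the line along which they close (so a half turn about z gives the same grasp; the last joint's range is limited). The gripper opens to 85 mm and grips with 20 to 120 N. Pads are 22 mm wide; open, the fingers measure 114 mm over their backs; the gripper's body (76 mm by 85 mm) begins 54 mm behind the grasp point. The pads swing forward as they close: fully open they stand 13 mm farther back than shut.
Start: joints at [1.26, 0.353, 1.633, -0, 1.155, -0.002], TCP at [189.946, 595.44, 239.281] pointing down, gripper open.
Joint ranges: [-2.63, 2.63], [-0.92, 2.1], [0.06, 2.66], [-1.3, 4.44], [0, 2.69], [-3.02, 3.02]. Speed limits (rad/s): [2.22, 2.22, 2.79, 3.14, 3.14, 3.14].

### API

Orientations are given as [roll, pitch, yaw] about the fixed x, y, z axes, in that order (R = Rz(yaw) Ry(pitch) Rx(roll)).
In Python, from rig import * gives the robot as it stands.
- The arm moves only by the tool step_arm, never from a script. Its argument "motion" is a list of rows, each an object with "claw": the finger opening in mm, from 0 to 85.4; "delta_pos": the shift along the tool's x, y, z in mm, a list of three; "turn": the turn about the tool's z in rad. In form: [{"claw": claw, "delta_pos": [dx, dy, dz], "turn": turn}, ...]. A call has 1 to 8 rows; each row shifts and turns the commanded pose from where the row before left it, along the tool's axes as they then stand; what a row does not reach is not made up. A row lasts 1/12 s, in which the tool goes at most 41.7 mm and 7.16 degrees, less where a joint would pass 70% of its speed; a pose out of reach is approached as far as the arm can. A call is refused whole if a number of a shift passes 41.7 or a number of a turn 0.125, either way. A call with a gripper value outside its range is refused whole. The fingers move at their own pace and stop on an object; "force" is the grip in N (left out, the last holds). Time passes only in rows, so rows that do not move let the fingers close. It gives the time, the measured TCP pose, the force, the opening and the grip force at its end, in the units of the state.
- sense(): the state, without advancing time (a new reading comes with each control period).
- grab_frame(name): name is "scene" or "top" or "wrist"; returns a dict with "img" (384x512x3 uint8, red, green, blue), "vertical_fov" (degrees; the focal length in pixels is half the picture's height over the tangent of half this angle, whatever the lens; pixels are square), "cx", "cy" (the principal point, pixels), "R" (3x3) and "t" (3): a world point X has camera coordinates R X + t. Camera axes: x right, y down, z forward; pixel columns grow to the right and rows downward; lengths in mm; the calibration is good to about 2 mm. A picture is of the moment at which its call begins. There is no depth.
- sign_off(): hands the job in; it is judged then, once.
The state is a dict: "clock": time; "qpos": joint angles; "qvel": joint speeds; "joint_efforts": joint torques, N m; "eef_pos": TCP position; "tcp_rot": TCP orientation; "contact_force": force on the tool from outside, world axes, zero at the start; "wrist_torque": the same for the moment, N m; "opening": opening from 0.0 (shut) to 1.0 (fully open); "grasp_force": force on a finger pad.
Only numpy, scipy, OpenCV 4.12 (cv2) and the standard library are available. Lean on these libraries where they do the work, as an engineer would, in place of code of your own. Each camera call takes 0.05 s, during which the arm holds its last target. There are 200 camera calls.

### The job

A turbocharger's wastegate actuator sits on the setting jig, its carriage placed for this unit but still loose on the bed. Lock the carriage where it stands by turning the wing knob behind the canister clockwise until it is tight, then take the actuator's rod by its hexagon sleeve and pull it out against the spring until the middle of its eye is right over the line on the pin block. Finish with the rod held there in the gripper, so that I can drop the gauge pin through the eye, and leave the rotor and the spanner alone.

Things in the scene. Friction and masses are not known exactly. Their poses are not given: they have to be found in the camera images.
- bed: Setting jig, screwed to the bench: grey bed 227 x 76 mm with a ground way on top (z = 22 mm). On it, along its length from the robot's side: pin block, the rod with eye and sleeve, bracket, canister, wing knob. Origin at the underside, 75 mm from the line on the pin block; x runs along the bed from the pin block to the knob, z up. The rod is pulled along -x.
- mark (a point): Middle of the dark line scribed across the top of the pin block, in a brass bush 15 mm across. The steel block stands at the bed's end nearer the robot: 28 mm along the bed, 54 mm wide, top at z = 62 mm; the line is in the middle of its 28 mm and runs down its sides. Axes as the bed's.
- eye (a point): Centre of the eye (flat ring 18 mm across, 7 mm thick, 7 mm hole) on the free end of the actuator's rod, at z = 72 mm, so its underside passes 6 mm above the pin block. Axes as the bed's. At the mark when it has the same x along the bed as mark; at the start it is 10 to 28 mm short of it (+x side).
- sleeve (a point): Middle of the hexagon steel sleeve on the rod, where to grip it: 36 mm long, 17 mm across its two upright flats (facing across the bed), centre z = 72 mm, the bed 50 mm below. It moves with the rod, 47 mm from the eye. The bracket's stud ends are 24 mm from its centre when the rod is home; with the eye at the mark its centre is 33 mm from the pin block. Axes as the bed's.
- knob_grip (a point): Middle of the clamp knob's black wing, on its upright axis, z = 128 mm: a bar 46 mm long along this point's x axis, 12 mm thick, 28 mm high (to z = 142 mm), on a steel column 27 mm across at its top (z = 102 mm). 23 mm behind the canister (round, 55 mm across, top z = 100 mm). Turns with the knob; at knob value 0 the bar lies along the bed.
- clamp_knob (a joint): Wing knob of the carriage clamp, rad, grows clockwise seen from above; starts at 0 to 0.5 (loose). Its screw lowers a shoe on to the way, which bears from about 0.75; locked from 1.0 up, stop at 1.35. It takes 0.14 N m to turn, 0.3 N m near the stop, and stays where it is left.
- carriage (a joint): Position along the bed of the carriage that bears bracket, canister, knob and rod; m, grows towards the pin block; starts at 0 to 0.018, where it is to stay (within 6 mm). Loose, it slides at 2 N, so that pulling the rod drags it along.
- rod (a joint): How far the rod is drawn out of the canister, m: 0 is home, stop at 0.042. The return spring pulls it back with 6 N at home plus 0.2 N per mm; let go, it returns home.
- turbine_rotor: Bystander: turbine rotor standing on its wheel, 55 mm across, 124 mm high, right of the jig; origin at its underside.
- spanner: Bystander: combination spanner lying flat, 170 x 25 x 6 mm, left of the jig; origin at its underside.

How it is judged (in metres and radians):
On the way, in this order (a step that is already met when the one before it is completed fails the run):
1. the wing knob is turned tight with the carriage where it stood and the rod still home (value of joint clamp_knob above 1 rad and distance of knob_grip from where it was at the start of the episode below 0.006 m and value of joint rod below 0.005 m), for 0.2 s.
2. the rod is drawn out, the eye over the line, held by the fingers (x of eye in the frame of mark between -0.003 and 0.003 m and value of joint rod above 0.005 m and contact force between the fingers and rod above 3 N), for 0.3 s.
At the end, for the whole second after the job is handed in: The fingers still hold the rod (contact force over 3 N) at rest with the middle of its eye within 3 mm of the line along the bed; the clamp knob is tight (1.0 rad or more); the carriage is within 6 mm of where it started (value of joint clamp_knob above 1 rad and distance of knob_grip from where it was at the start of the episode below 0.006 m and x of eye in the frame of mark between -0.003 and 0.003 m and contact force between the fingers and rod above 3 N and velocity of joint rod between -0.01 and 0.01 m/s); the arm keeps its last pose, push and grip.
It fails at once if the turbine rotor is moved by more than 25 mm (distance of turbine_rotor from where it was at the start of the episode above 0.025 m).
It fails at once if the spanner is moved by more than 25 mm (distance of spanner from where it was at the start of the episode above 0.025 m).
It also fails if it takes over 48 s, if anything falls off the work surface, if the arm or the gripper's body presses on something with over 40 N, if the wrist force passes 120 N, or if a joint passes its speed limit or range.

## Working session

There is one attempt and no reset: what is moved stays moved. The work goes in short steps, Python scripts to look and compute and a tool call to move; the robot and the scene stay as the last step left them, time stands still between calls to the robot, and variables do not carry over. Pictures are saved under pics/ and viewed, at most 10 in all, crops included, and the job is handed in when it is done.

Besides the shell and the picture viewer there is one more tool, called after "Call:" as a command line: name --argument value ..., lists and objects as JSON in quotes. step_arm: Moves the arm, as the interface text tells. Its arguments: {"type":"object","properties":{"motion":{"type":"array","items":{"type":"object","properties":{"claw":{"type":"number"},"delta_pos":{"type":"array","items":{"type":"number"}},"turn":{"type":"number"}}}},"force":{"type":"number"}},"required":["motion"]}

```bash
ls; mkdir -p pics; python3 - <<'E'
from rig import *
import cv2,numpy as np
s=sense();print({k:np.round(v,3).tolist() for k,v in s.items()})
for n in("scene","top"):
    f=grab_frame(n);cv2.imwrite(f"pics/{n}0.png",f["img"][:,:,::-1])
    print(n,f["vertical_fov"],f["cx"],f["cy"],np.round(f["R"],4).tolist(),np.round(f["t"],1).tolist())
E
```

```text
pics
{'clock': 0.0, 'qpos': [1.26, 0.354, 1.634, 0.0, 1.155, -0.002], 'qvel': [-0.001, 0.001, -0.0, 0.001, 0.001, -0.0], 'joint_efforts': [0.0, -60.524, -34.207, 0.0, 0.009, -0.0], 'eef_pos': [189.807, 594.998, 238.55], 'tcp_rot': [-3.14, -0.0, 2.833], 'contact_force': [0.752, 0.771, -0.699], 'wrist_torque': [0.005, -0.002, 0.039], 'grasp_force': 0.0, 'opening': 1.003}
scene 46.13918324815194 261.1487837598786 192.47084205609215 [[-0.831, -0.5563, 0.0037], [-0.2737, 0.4031, -0.8733], [0.4843, -0.7266, -0.4872]] [611.0, 72.4, 1143.8]
top 46.728917666123365 256.73041079659106 182.77101482206382 [[-0.0056, -0.9999, -0.0123], [-0.9917, 0.0071, -0.1285], [0.1285, 0.0115, -0.9916]] [372.8, 469.0, 876.6]
```

View pics/top0.png

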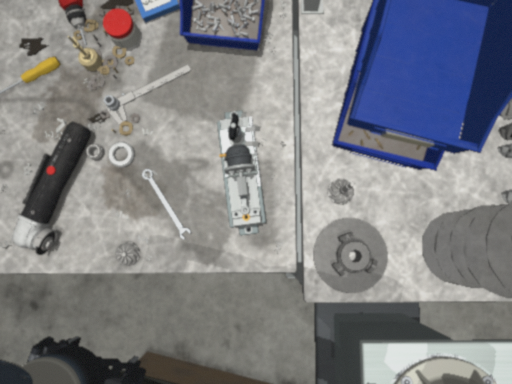

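View pics/scene0.png

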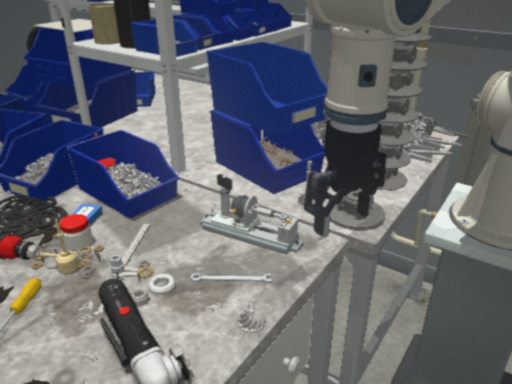

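The top view shows the jig from the pin block (brass bush near 247,216) to the black wing (near 234,126), with the spanner at (167,203) and the rotor at (341,190). I'll enlarge the jig and cast rays.

```bash
cat > h.py <<'E'
from rig import *
import cv2,numpy as np
def ray(f,u,v,z):
    F=f["img"].shape[0]/2/np.tan(np.radians(f["vertical_fov"]/2))
    R=np.array(f["R"]);t=np.array(f["t"])
    d=R.T@np.array([(u-f["cx"])/F,(v-f["cy"])/F,1]);c=-R.T@t
    return c+d*(z-c[2])/d[2]
def proj(f,X):
    F=f["img"].shape[0]/2/np.tan(np.radians(f["vertical_fov"]/2))
    p=np.array(f["R"])@np.array(X,float)+np.array(f["t"])
    return p[:2]/p[2]*F+[f["cx"],f["cy"]]
E
python3 - <<'E'
from h import *
f=grab_frame("top")
c=f["img"][100:245,195:285,::-1];cv2.imwrite("pics/c1.png",cv2.resize(c,None,fx=4,fy=4,interpolation=cv2.INTER_CUBIC))
hsv=cv2.cvtColor(f["img"],cv2.COLOR_RGB2HSV)
m=np.zeros(hsv.shape[:2],bool);m[195:235,225:275]=1
b=m&(hsv[...,1]>120)&(hsv[...,0]<25);v,u=np.nonzero(b);print("bush",u.mean(),v.mean(),len(u),ray(f,u.mean(),v.mean(),62))
m[:]=0;m[108:145,222:250]=1
b=m&(hsv[...,2]<45);v,u=np.nonzero(b);print("wing",u.mean(),v.mean(),len(u),ray(f,u.mean(),v.mean(),135))
E
```

```text
bush 245.94117647058823 217.35294117647058 17 [399.32762506 391.0128992   62.        ]
wing 233.8 128.8923076923077 65 [558.49340833 410.34931176 135.        ]
```

View pics/c1.png

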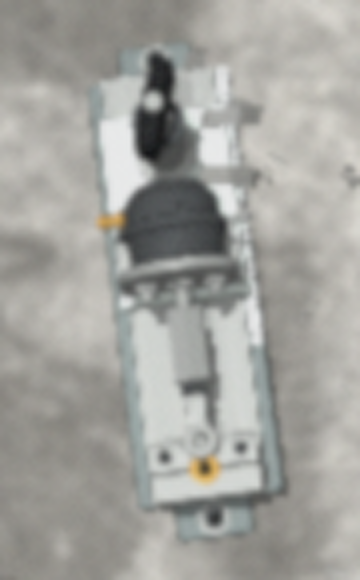

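The crop shows the bed at about yaw 0.12. The bar, from (160,55) to (150,160) in the crop, is about 0.2 rad clockwise of it. The eye is at (200,438) and the bush at (204,467). I'll move above the knob.

Call:
step_arm --motion '[{"claw": 60, "delta_pos": [-28, -4.5, 0], "turn": 0}, {"claw": 60, "delta_pos": [-28, -4.5, 0], "turn": 0}, {"claw": 60, "delta_pos": [-28, -4.5, 0], "turn": 0}, {"claw": 60, "delta_pos": [-28, -4.5, 0], "turn": 0}, {"claw": 60, "delta_pos": [-28, -4.5, 0], "turn": 0}, {"claw": 60, "delta_pos": [-28, -4.5, 0], "turn": 0}, {"claw": 60, "delta_pos": [-28, -4.5, 0], "turn": 0}, {"claw": 60, "delta_pos": [-28, -4.5, 0], "turn": 0}]'

```text
clock: 0.82
eef_pos: [393.5, 492.2, 239.0]
tcp_rot: [-3.141, -0.0, 2.833]
contact_force: [0.6, 0.1, 0.1]
opening: 0.702
grasp_force: 0.0
```

Call:
step_arm --motion '[{"claw": 60, "delta_pos": [-28, -4.5, 0], "turn": 0}, {"claw": 60, "delta_pos": [-28, -4.5, 0], "turn": 0}, {"claw": 60, "delta_pos": [-28, -4.5, 0], "turn": 0}, {"claw": 60, "delta_pos": [-28, -4.5, 0], "turn": 0}, {"claw": 60, "delta_pos": [-28, -4.5, 0], "turn": 0}, {"claw": 60, "delta_pos": [-28, -4.5, 0], "turn": -0.11}, {"claw": 60, "delta_pos": [0, 0, 0], "turn": -0.11}, {"claw": 60, "delta_pos": [0, 0, 0], "turn": 0}]'

```text
clock: 1.48
eef_pos: [545.4, 415.1, 238.6]
tcp_rot: [-3.141, -0.001, 3.055]
contact_force: [1.1, 0.5, -0.8]
opening: 0.706
grasp_force: 0.0
```

```bash
python3 - <<'E'
from h import *
s=sense();print(s["eef_pos"],s["tcp_rot"],s["qpos"],s["clock"])
f=grab_frame("wrist");cv2.imwrite("pics/w1.png",f["img"][:,:,::-1])
R=np.array(f["R"]);print(-R.T@np.array(f["t"]),R.tolist())
E
```

```text
[545.4332424  415.12752472 238.64309634] [-3.14104491e+00 -5.32901966e-04  3.05542292e+00] [ 6.48401048e-01  4.47383771e-01  1.49240774e+00 -5.28451974e-05
  1.20256375e+00 -8.36206649e-01] 1.4833
[474.99855117 421.86920183 374.18448904] [[0.08632109190828775, 0.9962673588769108, -0.00013685096707908334], [0.957464495195505, -0.08292107244026167, 0.2763798765926625], [0.27533690187074356, -0.023988442671067842, -0.961048461362089]]
```

View pics/w1.png

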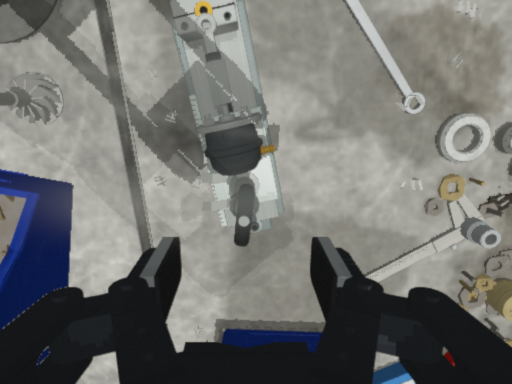

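The wrist view shows the wing from (248,180) to (241,243), the canister at (235,148), the eye near (207,25) and the bush near (204,9).

```bash
python3 - <<'E'
from h import *
f=grab_frame("wrist");I=f["img"]
a=cv2.resize(I[165:255,205:285,::-1],None,fx=6,fy=6,interpolation=cv2.INTER_CUBIC)
b=cv2.resize(I[0:90,165:230,::-1],None,fx=4.5,fy=6,interpolation=cv2.INTER_CUBIC)
cv2.imwrite("pics/w1c.png",np.hstack([a,b]))
g=I.max(2);m=(g<60).astype(np.uint8);m[:176]=0;m[252:]=0;m[:,:230]=0;m[:,265:]=0
v,u=np.nonzero(m);print(len(u),u.min(),u.max(),v.min(),v.max(),cv2.fitLine(np.c_[u,v].astype(np.float32),2,0,.01,.01).ravel())
E
```

```text
231 234 248 228 246 [ 2.4060109e-01 -9.7062409e-01  2.4128572e+02  2.3744156e+02]
```

View pics/w1c.png

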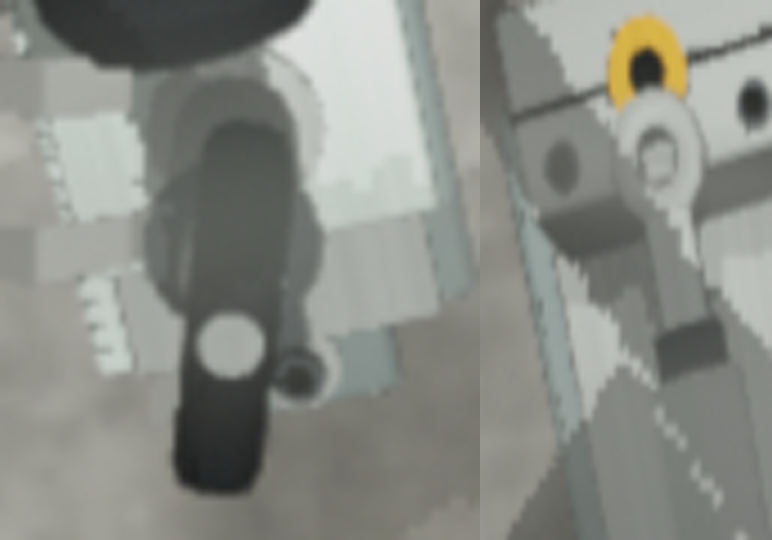

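```bash
python3 - <<'E'
from h import *
f=grab_frame("wrist")
d=ray(f,243.5,222.5,142);e=ray(f,241.7,244.7,142);m=ray(f,202.3,11.3,62);y=ray(f,205,25.8,75)
l1=ray(f,(515-480)/4.5+165,118/6,62);l2=ray(f,(772-480)/4.5+165,33/6,62)
print(d,e,m,y);a=lambda v:np.arctan2(v[1],v[0])
print("wing yaw",a(e-d),"mark->knob",a((d-m)[:2]),"mark-eye",y-m,"line",a((l2-l1)[:2])-np.pi/2)
E
```

```text
[564.4563183  413.47127981 142.        ] [582.64303117 410.34461483 142.        ] [399.64521081 393.20050132  62.        ] [413.67003309 395.29164875  75.        ]
wing yaw -0.17025591667374218 mark->knob 0.12237937767612513 mark-eye [14.02482228  2.09114743 13.        ] line 0.1247042019867386
```

Call:
step_arm --motion '[{"claw": 60, "delta_pos": [-19, -0.5, 0], "turn": 0.07}, {"claw": 60, "delta_pos": [0, 0, 25], "turn": 0}, {"claw": 60, "delta_pos": [0, 0, 25], "turn": 0}, {"claw": 60, "delta_pos": [0, 0, 20], "turn": 0}, {"claw": 50, "delta_pos": [0, 0, 0], "turn": 0}]'

```text
clock: 2.05
eef_pos: [560.1, 413.2, 164.8]
tcp_rot: [-3.137, -0.005, 2.981]
contact_force: [-0.6, -1.0, -0.0]
opening: 0.59
grasp_force: 0.0
```

```bash
python3 - <<'E'
from h import *
s=sense();print(s["eef_pos"],s["tcp_rot"])
f=grab_frame("wrist");cv2.imwrite("pics/w2.png",f["img"][:,:,::-1])
for z in(142,119):print(z,proj(f,[*s["eef_pos"][:2],z]),proj(f,[564.5,413.5,z]))
E
```

```text
[560.07566577 413.19918652 164.76061028] [-3.13661273 -0.00508926  2.98132638]
142 [244.47328977 237.74765446] [246.38096082 245.30819771]
119 [244.74665299 221.86986053] [246.43616987 228.66760128]
```

View pics/w2.png

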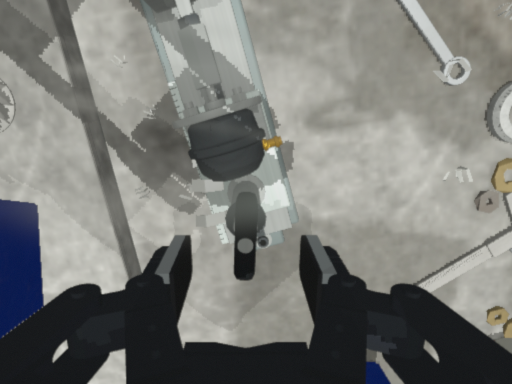

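The dot on the wing is at (245,245), as predicted, and the bar is aligned with the tool. I'll go down and grip.

Call:
step_arm --motion '[{"claw": 50, "delta_pos": [-4.3, 0.5, 15], "turn": 0}, {"claw": 50, "delta_pos": [0, 0, 15], "turn": 0}, {"claw": 50, "delta_pos": [0, 0, 15], "turn": 0}, {"claw": 50, "delta_pos": [0, 0, 0], "turn": 0}, {"claw": 30, "delta_pos": [0, 0, 0], "turn": 0}, {"claw": 5, "delta_pos": [0, 0, 0], "turn": 0}, {"claw": 5, "delta_pos": [0, 0, 0], "turn": 0}, {"claw": 5, "delta_pos": [0, 0, 0], "turn": 0}]' --force 40

```text
clock: 2.77
eef_pos: [568.3, 412.0, 126.1]
tcp_rot: [-3.139, 0.002, 2.983]
contact_force: [1.2, -12.4, 7.5]
opening: 0.128
grasp_force: 41.4
```

Call:
step_arm --motion '[{"claw": 5, "delta_pos": [0, 0, 0], "turn": 0}, {"claw": 5, "delta_pos": [0, 0, 0], "turn": 0}, {"claw": 5, "delta_pos": [0, 0, 0], "turn": 0}, {"claw": 5, "delta_pos": [0, 0, 0], "turn": 0}]'

```text
clock: 3.1
eef_pos: [568.3, 411.9, 126.1]
tcp_rot: [-3.139, 0.002, 2.983]
contact_force: [0.0, -11.8, 7.2]
opening: 0.135
grasp_force: 41.3
```

Call:
step_arm --motion '[{"claw": 30, "delta_pos": [0, 0, 0], "turn": 0}, {"claw": 30, "delta_pos": [0, 0, 0], "turn": 0}, {"claw": 30, "delta_pos": [0, 0, 0], "turn": 0}, {"claw": 30, "delta_pos": [0, 0, 0], "turn": 0}]'

```text
clock: 3.43
eef_pos: [567.6, 414.4, 124.8]
tcp_rot: [3.141, 0.001, 2.983]
contact_force: [-0.1, 0.1, -0.3]
opening: 0.352
grasp_force: 0.0
```

```bash
python3 - <<'E'
from h import *
s=sense();print(s["eef_pos"],s["tcp_rot"],s["contact_force"],s["opening"])
f=grab_frame("wrist");c=f["img"][200:330,180:310,::-1];cv2.imwrite("pics/w3.png",cv2.resize(c,None,fx=4,fy=4,interpolation=cv2.INTER_CUBIC))
for p in([564.5,413.5],s["eef_pos"][:2]):print(proj(f,[*p,142]))
E
```

```text
[567.6369116  414.37580714 124.79531814] [3.14072469e+00 5.42586578e-04 2.98290235e+00] [-0.09650955  0.14205376 -0.30710855] 0.35180947732354084
[240.61650223 271.53601812]
[243.99017311 278.02261494]
```

View pics/w3.png

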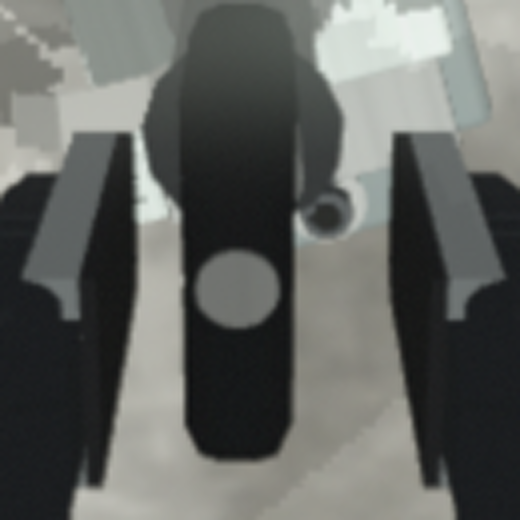

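The dot is at (239,272). The TCP must shift back about 3 mm along the bar and 2 mm across, and go down 5 mm. Then I'll regrip.

Call:
step_arm --motion '[{"claw": 30, "delta_pos": [2.7, -2.2, 5], "turn": 0}, {"claw": 30, "delta_pos": [0, 0, 0], "turn": 0}, {"claw": 30, "delta_pos": [0, 0, 0], "turn": 0}, {"claw": 5, "delta_pos": [0, 0, 0], "turn": 0}, {"claw": 5, "delta_pos": [0, 0, 0], "turn": 0}, {"claw": 5, "delta_pos": [0, 0, 0], "turn": 0}, {"claw": 5, "delta_pos": [0, 0, 0], "turn": 0}, {"claw": 5, "delta_pos": [0, 0, 0], "turn": 0}]' --force 40

```text
clock: 4.15
eef_pos: [564.4, 412.2, 119.3]
tcp_rot: [3.142, -0.0, 2.983]
contact_force: [-2.0, -0.2, -0.2]
opening: 0.134
grasp_force: 40.5
```

Call:
step_arm --motion '[{"claw": 5, "delta_pos": [0, 0, 0], "turn": 0.07}, {"claw": 5, "delta_pos": [0, 0, 0], "turn": 0.07}, {"claw": 5, "delta_pos": [0, 0, 0], "turn": 0.07}, {"claw": 5, "delta_pos": [0, 0, 0], "turn": 0.07}, {"claw": 5, "delta_pos": [0, 0, 0], "turn": 0.07}, {"claw": 5, "delta_pos": [0, 0, 0], "turn": 0.07}, {"claw": 5, "delta_pos": [0, 0, 0], "turn": 0}]'

```text
clock: 4.73
eef_pos: [564.6, 412.7, 119.3]
tcp_rot: [3.141, -0.0, 2.56]
contact_force: [0.3, 3.5, -1.5]
opening: 0.135
grasp_force: 40.6
```

Call:
step_arm --motion '[{"claw": 5, "delta_pos": [0, 0, 0], "turn": 0.07}, {"claw": 5, "delta_pos": [0, 0, 0], "turn": 0.07}, {"claw": 5, "delta_pos": [0, 0, 0], "turn": 0.07}, {"claw": 5, "delta_pos": [0, 0, 0], "turn": 0.07}, {"claw": 5, "delta_pos": [0, 0, 0], "turn": 0.07}, {"claw": 5, "delta_pos": [0, 0, 0], "turn": 0.07}, {"claw": 5, "delta_pos": [0, 0, 0], "turn": 0.07}, {"claw": 5, "delta_pos": [0, 0, 0], "turn": 0}]'

```text
clock: 5.4
eef_pos: [565.1, 413.2, 119.4]
tcp_rot: [3.139, -0.001, 2.071]
contact_force: [1.0, 4.8, -3.6]
opening: 0.134
grasp_force: 40.0
```

Call:
step_arm --motion '[{"claw": 5, "delta_pos": [0, 0, 0], "turn": 0.03}, {"claw": 5, "delta_pos": [0, 0, 0], "turn": 0}, {"claw": 5, "delta_pos": [0, 0, 0], "turn": 0}, {"claw": 5, "delta_pos": [0, 0, 0], "turn": 0}]'

```text
clock: 5.73
eef_pos: [565.1, 413.2, 119.4]
tcp_rot: [3.139, -0.001, 2.046]
contact_force: [1.4, 5.3, -3.6]
opening: 0.131
grasp_force: 40.2
```

```bash
python3 - <<'E'
from h import *
s=sense();print(s["eef_pos"],s["tcp_rot"],s["contact_force"],s["wrist_torque"],s["opening"],s["clock"])
E
```

```text
[565.08906633 413.17485253 119.37692036] [ 3.13939668e+00 -8.70580175e-04  2.04559805e+00] [ 1.43836112  5.27579124 -3.55101773] [ 0.77109394 -0.32526221  0.15722188] 0.131465515197924 5.7333
```

Call:
step_arm --motion '[{"claw": 40, "delta_pos": [0, 0, 0], "turn": 0}, {"claw": 40, "delta_pos": [0, 0, 0], "turn": 0}, {"claw": 40, "delta_pos": [0, 0, 0], "turn": 0}, {"claw": 40, "delta_pos": [0, 0, -20], "turn": 0}, {"claw": 40, "delta_pos": [0, 0, -25], "turn": 0}, {"claw": 40, "delta_pos": [0, 0, -25], "turn": 0}, {"claw": 40, "delta_pos": [0, 0, 0], "turn": 0}]'

```text
clock: 6.32
eef_pos: [566.7, 413.5, 194.9]
tcp_rot: [3.134, -0.001, 2.043]
contact_force: [1.3, -0.3, -0.1]
opening: 0.469
grasp_force: 0.0
```

Call:
step_arm --motion '[{"claw": 40, "delta_pos": [9.3, -24.7, 0], "turn": 0}, {"claw": 40, "delta_pos": [9.3, -24.7, 0], "turn": 0}, {"claw": 40, "delta_pos": [9.3, -24.7, 0], "turn": 0}, {"claw": 40, "delta_pos": [9.3, -24.7, 0], "turn": 0}, {"claw": 40, "delta_pos": [0, 0, 0], "turn": -0.12}, {"claw": 40, "delta_pos": [0, 0, 0], "turn": -0.12}, {"claw": 40, "delta_pos": [0, 0, 0], "turn": -0.12}, {"claw": 40, "delta_pos": [0, 0, 0], "turn": -0.12}]'

```text
clock: 6.98
eef_pos: [459.3, 400.2, 189.3]
tcp_rot: [-3.142, 0.0, 2.53]
contact_force: [0.4, 0.5, 0.1]
opening: 0.466
grasp_force: 0.0
```

Call:
step_arm --motion '[{"claw": 40, "delta_pos": [0, 0, 0], "turn": -0.12}, {"claw": 40, "delta_pos": [0, 0, 0], "turn": -0.12}, {"claw": 40, "delta_pos": [0, 0, 0], "turn": -0.12}, {"claw": 40, "delta_pos": [0, 0, 0], "turn": -0.12}, {"claw": 40, "delta_pos": [0, 0, 0], "turn": -0.12}, {"claw": 40, "delta_pos": [0, 0, 0], "turn": -0.12}, {"claw": 40, "delta_pos": [0, 0, 0], "turn": -0.02}, {"claw": 40, "delta_pos": [0, 0, 0], "turn": 0}]'

```text
clock: 7.65
eef_pos: [459.5, 400.2, 189.2]
tcp_rot: [-3.141, -0.0, -3.022]
contact_force: [0.3, 0.3, 1.1]
opening: 0.47
grasp_force: 0.0
```

```bash
python3 - <<'E'
from h import *
s=sense();print(s["eef_pos"],s["tcp_rot"],s["contact_force"],s["clock"])
f=grab_frame("wrist");I=f["img"]
np.savez("f4.npz",**f)
t=grab_frame("top");np.savez("t4.npz",**t)
cv2.imwrite("pics/w4.png",np.hstack([cv2.resize(I[:,150:360,::-1],None,fx=1.5,fy=1.5),cv2.resize(t["img"][100:236,200:280,::-1],(340,576),interpolation=cv2.INTER_CUBIC)]))
E
```

```text
[459.49174924 400.15837008 189.18035056] [-3.14137052e+00 -1.28695458e-04 -3.02196864e+00] [0.34722772 0.31055911 1.13522399] 7.65
```

View pics/w4.png

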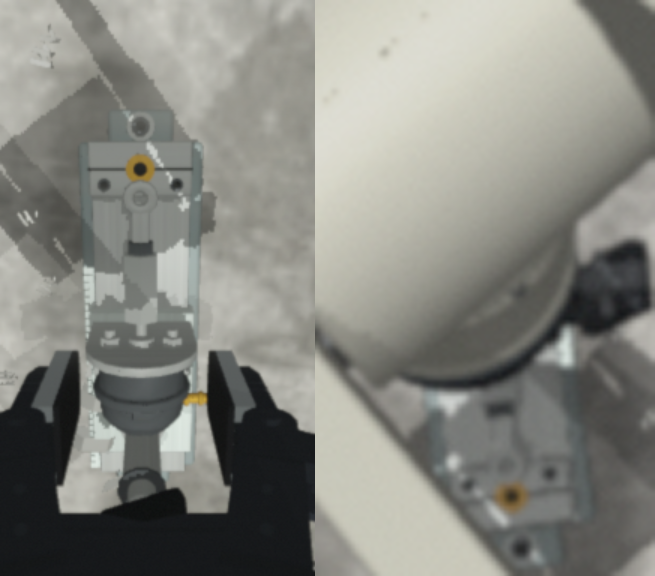

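Left panel: the jig is upright in the wrist view, with the bush at (243.3,112.7), the eye at (243.3,132) and the front of the sleeve near (243,168) in image pixels. The wing now lies well across the bed. The right panel (top camera) is mostly blocked by the arm.

```bash
python3 - <<'E'
from h import *
f=dict(np.load("f4.npz"));I=f["img"]
h=cv2.cvtColor(I,cv2.COLOR_RGB2HSV);m=((h[...,1]>120)&(h[...,0]<25)).astype(np.uint8);m[:90]=0;m[140:]=0;m[:,220:]*=1;m[:,:225]=0;m[:,265:]=0
v,u=np.nonzero(m);print("bush px",u.min(),u.max(),v.min(),v.max())
b=np.array([np.cos(.123),np.sin(.123),0]);n=np.array([-b[1],b[0],0])
mk=ray(f,243.3,112.7,62);ey=ray(f,243.3,132,75.5);print(mk,ey)
print("eye-mark along",(ey-mk)@b,"across",(ey-mk)@n)
S=ey+47*b;print("sleeve",S)
p=sense()["eef_pos"];print("delta along/across",(S-p)@b,(S-p)@n)
for k in(-18,18):print(proj(f,[*(S+k*b)[:2],72+8]))
print(ray(f,243.3,297/1.5,80),ray(f,243.3,255/1.5,80))
E
```

```text
bush px 234 252 103 120
[401.21582531 392.35045036  62.        ] [414.64489922 394.01794951  75.5       ]
eye-mark along 13.532203316311152 across 0.007286956975672235
sleeve [461.28981573 399.78438374  75.5       ]
delta along/across 1.6573402891852977 -0.6850184643386089
[243.46834207 170.97910001]
[243.70437488 215.29553445]
[464.90571523 399.98524932  80.        ] [442.68216229 397.35854971  80.        ]
```

Call:
step_arm --motion '[{"claw": 40, "delta_pos": [-1, -0.7, 20], "turn": 0}, {"claw": 40, "delta_pos": [0, 0, 25], "turn": 0}, {"claw": 40, "delta_pos": [0, 0, 25], "turn": 0}, {"claw": 40, "delta_pos": [0, 0, 25], "turn": 0}, {"claw": 40, "delta_pos": [0, 0, 20], "turn": 0}, {"claw": 40, "delta_pos": [0, 0, 13], "turn": 0}, {"claw": 40, "delta_pos": [0, 0, 0], "turn": 0}, {"claw": 40, "delta_pos": [0, 0, 0], "turn": 0}]'

```text
clock: 8.42
eef_pos: [460.5, 399.7, 61.1]
tcp_rot: [-3.141, -0.001, -3.021]
contact_force: [-0.2, 1.0, 0.1]
opening: 0.466
grasp_force: 0.0
```

Call:
step_arm --motion '[{"claw": 8, "delta_pos": [0, 0, 0], "turn": 0}, {"claw": 8, "delta_pos": [0, 0, 0], "turn": 0}, {"claw": 8, "delta_pos": [0, 0, 0], "turn": 0}, {"claw": 8, "delta_pos": [0, 0, 0], "turn": 0}, {"claw": 8, "delta_pos": [0, 0, 0], "turn": 0}, {"claw": 8, "delta_pos": [0, 0, 0], "turn": 0}]' --force 60

```text
clock: 8.92
eef_pos: [461.6, 399.1, 63.0]
tcp_rot: [-3.141, 0.002, -3.02]
contact_force: [2.0, -7.0, 5.3]
opening: 0.186
grasp_force: 58.9
```

Call:
step_arm --motion '[{"claw": 8, "delta_pos": [2.5, 0, 0], "turn": 0}, {"claw": 8, "delta_pos": [2.5, 0, 0], "turn": 0}, {"claw": 8, "delta_pos": [2.5, 0, 0], "turn": 0}, {"claw": 8, "delta_pos": [2.5, 0, 0], "turn": 0}, {"claw": 8, "delta_pos": [2.5, 0, 0], "turn": 0}, {"claw": 8, "delta_pos": [1, 0, 0], "turn": 0}, {"claw": 8, "delta_pos": [0, 0, 0], "turn": 0}, {"claw": 8, "delta_pos": [0, 0, 0], "turn": 0}]'

```text
clock: 9.58
eef_pos: [449.6, 397.6, 63.0]
tcp_rot: [-3.141, 0.004, -3.02]
contact_force: [9.8, -9.1, 0.0]
opening: 0.181
grasp_force: 58.6
```

```bash
python3 - <<'E'
from h import *
s=sense();print(s["eef_pos"],s["tcp_rot"],s["contact_force"],s["clock"])
f=grab_frame("wrist");I=f["img"];np.savez("f5.npz",**f)
cv2.imwrite("pics/w5.png",np.hstack([cv2.resize(I[100:300,195:295,::-1],None,fx=3,fy=3,interpolation=cv2.INTER_CUBIC)]))
E
```

```text
[449.62568642 397.59975738  63.02167774] [-3.1412528   0.00439892 -3.01972194] [ 9.76520595 -9.11861721  0.04627438] 9.5833
```

View pics/w5.png

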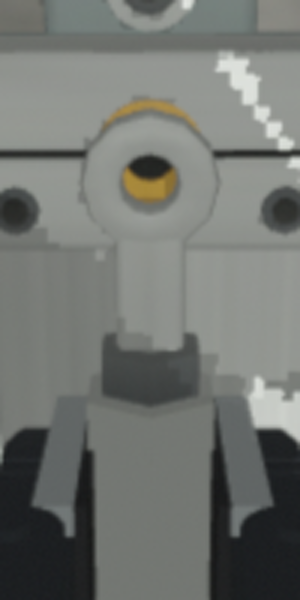

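The eye is at (245,159) and the line at row 151, so I'll cast rays for the remaining offset.

```bash
python3 - <<'E'
from h import *
f=dict(np.load("f5.npz"))
b=np.array([np.cos(.123),np.sin(.123),0]);
mk=ray(f,245,151,62)
for v in(178,180):
    ey=ray(f,245,100+v/3,75.5);print(mk,ey,(ey-mk)@b)
E
```

```text
[401.0180942  392.27745583  62.        ] [401.97410176 392.40815758  75.5       ] 0.9648207587859393
[401.0180942  392.27745583  62.        ] [402.22877776 392.43920789  75.5       ] 1.2213822592479684
```

Call:
step_arm --motion '[{"claw": 8, "delta_pos": [1.2, 0, 0], "turn": 0}, {"claw": 8, "delta_pos": [0, 0, 0], "turn": 0}, {"claw": 8, "delta_pos": [0, 0, 0], "turn": 0}, {"claw": 8, "delta_pos": [0, 0, 0], "turn": 0}, {"claw": 8, "delta_pos": [0, 0, 0], "turn": 0}, {"claw": 8, "delta_pos": [0, 0, 0], "turn": 0}, {"claw": 8, "delta_pos": [0, 0, 0], "turn": 0}, {"claw": 8, "delta_pos": [0, 0, 0], "turn": 0}]'

```text
clock: 10.3
eef_pos: [448.6, 397.5, 63.0]
tcp_rot: [-3.141, 0.005, -3.02]
contact_force: [9.9, -9.0, 0.7]
opening: 0.181
grasp_force: 58.6
```

```bash
python3 - <<'E'
from h import *
s=sense();print(s["eef_pos"],s["contact_force"],s["clock"])
f=grab_frame("wrist");I=f["img"]
b=np.array([np.cos(.123),np.sin(.123),0])
print([ (round(float(proj(f,np.r_[401.1+k*b[0],392.3+k*b[1],75.5])[1]-100)*3,1)) for k in (-2,0,2)])
cv2.imwrite("pics/w6.png",cv2.resize(I[100:300,195:295,::-1],None,fx=3,fy=3,interpolation=cv2.INTER_CUBIC))
E
```

```text
[448.59251485 397.49639939  63.03656512] [ 9.85727234 -8.96221618  0.68593223] 10.3
[163.8, 179.5, 195.0]
```

View pics/w6.png

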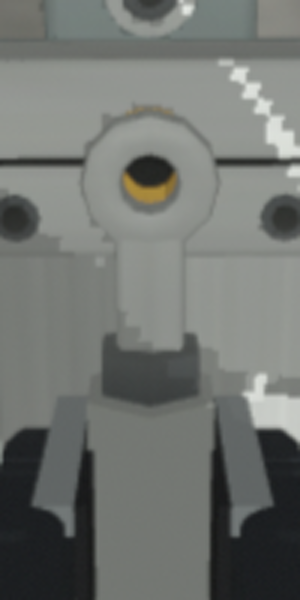

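The eye centre is at crop row 179–180 and the prediction for over the line is 179.5, so it is on the line and held. I'm handing in.

```bash
python3 -c "
from rig import *
print(sign_off())"
```

```text
the job is handed in; nothing more can be done
None
```

The clamp knob is tight at about 1.2 rad, judged from the gripper's turn. The rod is held in the gripper with its eye over the line to within about 1 mm by the wrist camera, and the job is handed in, though sign-off returned no verdict.

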